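Centre and nip a granite nameplate blank on a clamping stand

TASK

The granite nameplate blank lies askew on the small steel clamping stand and hangs over its edge. Slide it square against the stand's fence and central along it, so that no edge hangs over the plate, then slide the jaw up until the blank is firmly nipped between jaw and fence; go gently, for its polished edges chip, and leave the other things on the bench alone.

Things in the scene. Friction and masses are not known exactly. Their poses are not given: they have to be found in the camera images.
- stand: Small clamping stand bolted to the bench: cast foot 360 x 130 mm (x -238 to 122 mm), 12 mm high, pedestal, steel plate on top, two guide rods on its -x side ending in a bracket at x = -208 mm, 64 mm high. Origin on the bench, 80 mm under point plate. Own axes: +x points towards the fence, y along the fence, z up.
- plate (a point): Datum point on the stand's plate, axes as the stand's. The flat steel bearing face is level with this point; it reaches from x = -56 mm (front edge) to +90 mm and y = -71 to +71 mm, 14 mm thick. Across it stands the fence: a dark steel bar along y, 130 mm long (y -65 to 65), 14 mm thick, 17 mm high. Its working face looks to -x and is bolted somewhere from x = 43 to 73 mm: not reported, find it by feel.
- jaw: Sliding jaw of the stand; slides only along the stand's x axis, +x towards the fence, 90 mm at most. Axes as the stand's. Origin: bottom middle of its flat clamping face, level with the plate; starts at x = -108 to -95 mm from point plate. Steel nose 90 mm wide, 34 mm long behind the face, 16 mm high; behind it a carriage 104 mm wide to x = -64 mm, 12 mm above the plate.
- handle (a point): Middle of the jaw's upright round black handle, 24 mm diameter, 45 mm tall (24 to 69 mm above the plate), 47 mm behind the jaw's face. Push it towards the fence to close the jaw. The slide is stiff: about 5 N of friction to move it, and it stays where it is left, keeping up to 5 N of squeeze after release.
- blank: Granite nameplate blank, a slab 96 mm (own x) x 130 mm (own y) x 20 mm, dark polished top, pale sawn sides, 0.57 to 0.77 kg, friction on steel about 0.25. Origin: centre of its underside. Starts on the plate within 10 degrees of square, clear of fence and jaw, hanging over the plate's +y edge. Firmly nipped = 3 N or more from the jaw, lasting after release; over 20 N from jaw or fingers chips it.
- chisel_wide: Mason's chisel with a broad blade, 200 mm long, lying on the bench on the stand's -y side, up to 12 mm high. Leave alone. Origin under its middle.
- chisel_thin: Narrow chisel, 190 mm long, lying on the bench beyond the stand's fence end. Leave alone. Origin under its middle.
- mallet: Round mason's mallet standing on its head, 104 mm diameter, 175 mm high. Leave alone. Origin at its underside.
- square: Try square, 130 mm steel blade in a 100 mm wooden stock, lying flat. Leave alone. Origin near its corner.
- offcut: Granite offcut, 85 x 60 x 31 mm, lying on the bench. Leave alone. Origin at the centre of its underside.
- oilstone: Sharpening stone in a wooden tray, 200 x 66 x 32 mm. Leave alone. Origin at the centre of its underside.
- brush: Wooden bench brush, 255 mm long, lying bristles down. Leave alone. Origin near its middle, on the bench.
Not all that is in view belongs to the job. What is shaped like the blank but orange or purple is not meant.

How it is judged:
By the outcome, as a careful person would: the job done as asked, in the order asked, and still so for the second after the job is handed in, with the robot touching nothing.
It also fails if it takes over 72 s, if anything falls off the work surface, if the arm or the gripper's body presses on something with over 40 N, if the wrist force passes 120 N, or if a joint passes its speed limit or range.

ROBOT

A 7-joint arm with a two-finger parallel gripper is mounted at the origin on the work surface. World frame = base frame: x ahead of the robot, y to its left, z up, the work surface at z = 0. Lengths are in m, angles in rad, forces in N, time in s.
With the tool pointing down it reaches from about 0.425 to 0.875 m from the base axis. Payload 4.7 kg.
Tool frame: the origin (TCP) lies on the centre line of the jaws, within the pads' length; the fingertips stand ahead of it and the grasp point (between the pads) lies 2 mm behind it (nose_length is the z of the fingertips in the tool frame, in m); z points along the fingers, y is the line along which they close (so a half turn about z gives the same grasp; the last joint's range is limited). The gripper opens to 87 mm and grips with 3 to 60 N. Pads are 19 mm wide; open, the fingers measure 117 mm over their backs; the gripper's body (75 mm by 190 mm) begins 51 mm behind the grasp point.
Start: joints at [-1.305, 0.321, -0.07, 1.45, 0.023, 1.371, -0.057], TCP at [0.162, 0.63, 0.24] pointing down, gripper open.
Joint ranges: [-2.86, 2.86], [-0.3, 2.09], [-1.38, 1.24], [0.06, 2.45], [-1.56, 4.7], [0.09, 2.05], [-2.69, 2.69]. Speed limits (rad/s): [2.57, 2.57, 3.14, 3.14, 3.14, 3.14, 3.14].

INTERFACE

Orientations are given as a rotation vector (axis times angle).
In Python, from bench import * gives the robot as it stands.
- The arm moves only by the tool send_rows, never from a script. Its arguments are lists of equal length, an entry for each row: "xyz": the shift along the tool's x, y, z in mm, a list of three; "dr": the turn, a rotation vector about the tool's x, y, z in rad, a list of three. A call has exactly 10 rows; each row is the pose to reach, as a shift and turn from the pose commanded when the call began, along the tool's axes at that moment; what a row does not reach only later rows make up. A row lasts 1/12 s, in which the tool goes at most 41.7 mm and 7.16 degrees, less where a joint would pass 70% of its speed; a pose out of reach is approached as far as the arm can. A call with a gripper value outside its range is refused whole. "jaw" is the finger opening in mm, from 0 to 87, set as the call begins (left out, the last holds). The fingers move at their own pace and stop on an object; "grip_force" is the grip in N (left out, the last holds). Time passes only in rows, so rows that repeat a pose let the fingers close, or fill a call up. It gives the time, the measured TCP pose, the force, the opening and the grip force at its end, in the units of the state.
- get_state(): the state, without advancing time (a new reading comes with each control period).
- get_image(name): name is "scene" or "top"; returns the picture (400x640x3 uint8, red, green, blue); there is no depth.
- calibration(name): a dict with "vfov" (degrees; the focal length in pixels is half the picture's height over the tangent of half this angle, whatever the lens; pixels are square), "cx", "cy" (the principal point, pixels), "k1" (the pictures are not rectified: a ray, as slopes to the right and down, at radius r is drawn at 1 + k1 r^2 times it, then the intrinsics apply), "rvec" (rotation vector, rad) and "tvec" (3), from world to camera coordinates, as OpenCV has them. Camera axes: x right, y down, z forward; pixel columns grow to the right and rows downward; lengths in m; the calibration is good to about 2 mm. A picture is of the moment at which its call begins. calibration takes no time and is no camera call.
- close_job(): hands the job in; it is judged then, once.
The state is a dict: "time": time; "joint_positions": joint angles; "qd": joint speeds; "joint_torque": joint torques, N m; "position": TCP position; "tool_rot": TCP orientation; "ft_force": force on the tool from outside, world axes, zero at the start; "torque": the same for the moment, N m; "grip_width": opening from 0.0 (shut) to 1.0 (fully open); "grip_force": force on a finger pad.
Only numpy, scipy, OpenCV 4.12 (cv2) and the standard library are available. Lean on these libraries where they do the work, as an engineer would, in place of code of your own. Each camera call takes 0.05 s, during which the arm holds its last target. There are 200 camera calls.

## Working session

There is one attempt and no reset: what is moved stays moved. The work goes in short steps, Python scripts to look and compute and a tool call to move; the robot and the scene stay as the last step left them, time stands still between calls to the robot, and variables do not carry over. Pictures are saved under pics/ and viewed, at most 13 in all, crops included, and the job is handed in when it is done.

Besides the shell and the picture viewer there is one more tool, called after "Call:" as name(argument=value, ...) on one line, values as JSON. send_rows: Moves the arm, as the interface text tells. Its arguments: {"type":"object","properties":{"xyz":{"type":"array"},"dr":{"type":"array"},"jaw":{"type":"number"},"grip_force":{"type":"number"}},"required":["xyz","dr"]}

```bash
mkdir -p pics; ls; cat > h.py <<'E'
from bench import *
import numpy as np, cv2
from scipy.spatial.transform import Rotation as R
def cam(n):
    c=calibration(n); f=200/np.tan(np.radians(c["vfov"])/2)
    K=np.array([[f,0,c["cx"]],[0,f,c["cy"]],[0,0,1.]]); return K,np.array([c["k1"],0,0,0,0.]),np.array(c["rvec"],float),np.array(c["tvec"],float)
def ray(n,uv,z):
    K,d,rv,t=cam(n); p=cv2.undistortPoints(np.array(uv,float).reshape(-1,1,2),K,d).reshape(-1,2)
    M=cv2.Rodrigues(rv)[0]; o=-M.T@t; D=np.c_[p,np.ones(len(p))]@M
    return o+D*((z-o[2])/D[:,2])[:,None]
def proj(n,P):
    K,d,rv,t=cam(n); return cv2.projectPoints(np.array(P,float).reshape(-1,1,3),rv,t,K,d)[0].reshape(-1,2)
def shot(n,f):
    im=np.array(get_image(n))[:,:,::-1].copy(); cv2.imwrite("pics/"+f,im); return im
E
python3 - <<'E'
from h import *
shot("scene","s0.png");shot("top","t0.png")
s=get_state();print(s)
for n in("scene","top"):print(calibration(n))
E
```

```text
pics
{'time': 0.1, 'joint_positions': array([-1.30490743,  0.32173431, -0.07009424,  1.4515642 ,  0.02261105,
        1.37081863, -0.05692518]), 'qd': array([-0.00057458, -0.00095263,  0.00037086, -0.00133248,  0.00108271,
       -0.00079364, -0.00016626]), 'joint_torque': array([ 1.07020512e-04, -4.92567301e+01, -4.05549053e-01, -3.13400066e+01,
       -6.40483503e-02,  3.95067281e-02,  7.90460331e-05]), 'position': array([0.16186372, 0.62902962, 0.23857479]), 'tool_rot': array([-3.94428417e-01, -3.11661631e+00,  2.72310870e-03]), 'ft_force': array([ 0.70842335, -0.71663697, -0.47755903]), 'torque': array([-0.05358351,  0.00943705, -0.02752946]), 'grip_force': 0.0, 'grip_width': 1.0011442264219315}
{'vfov': 42.15698856508699, 'cx': 313.25799687968873, 'cy': 197.1701677608601, 'k1': 0.02737559690895524, 'rvec': array([ 1.33208002,  2.31549983, -0.82130657]), 'tvec': array([ 0.17151586, -0.28784244,  2.1441214 ])}
{'vfov': 53.89333500831568, 'cx': 318.43950402207327, 'cy': 192.82304921344203, 'k1': 0.02880699707480848, 'rvec': array([ 2.2080182 , -2.17103952,  0.09046034]), 'tvec': array([0.05885656, 0.49741566, 1.32829974])}
```

View pics/t0.png

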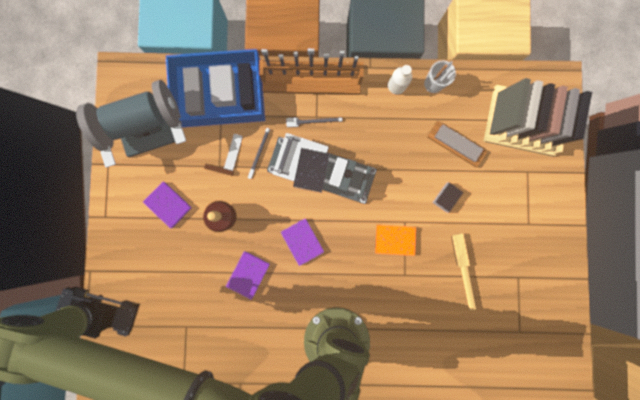

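View pics/s0.png

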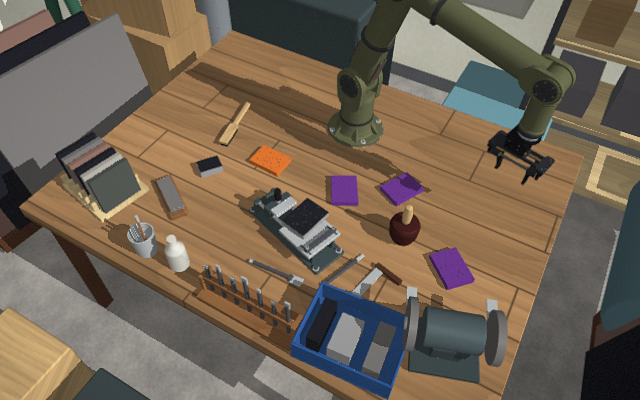

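The top view shows the stand at about (322,168): fence at left (~(300,160)), dark blank (~(311,170)), jaw and handle at right (~(350,180)). Lookalikes are purple slabs at (167,204), (303,242), (249,275), an orange one at (396,240), the offcut at (448,197) and grey slabs in the blue box and the rack. I choose the dark slab on the stand and check it in a crop.

```bash
python3 - <<'E'
import cv2,numpy as np
a=cv2.imread("pics/t0.png")[120:215,255:390]; b=cv2.imread("pics/s0.png")[178:278,240:350]
a=cv2.resize(a,None,fx=5.8,fy=5.8,interpolation=cv2.INTER_CUBIC)
cv2.imwrite("pics/ca.png",a)
b=cv2.resize(b,None,fx=6,fy=6,interpolation=cv2.INTER_CUBIC); cv2.imwrite("pics/cb.png",b)
E
```

```text
(no output)
```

View pics/ca.png

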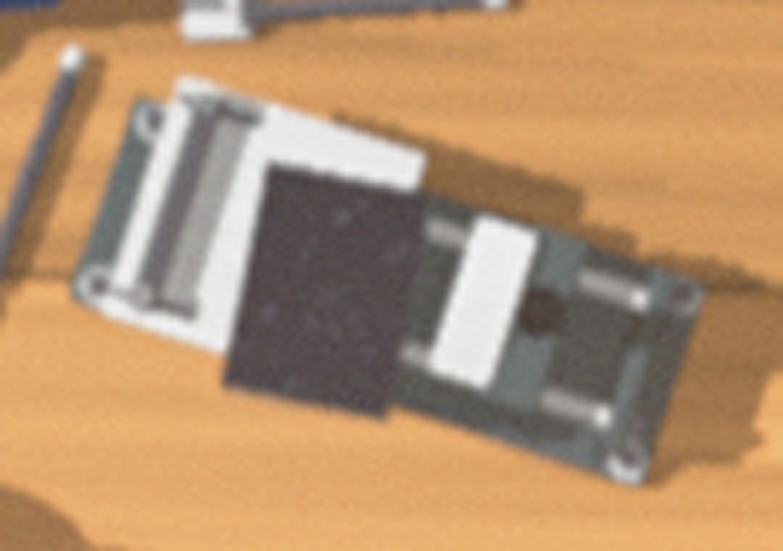

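View pics/cb.png

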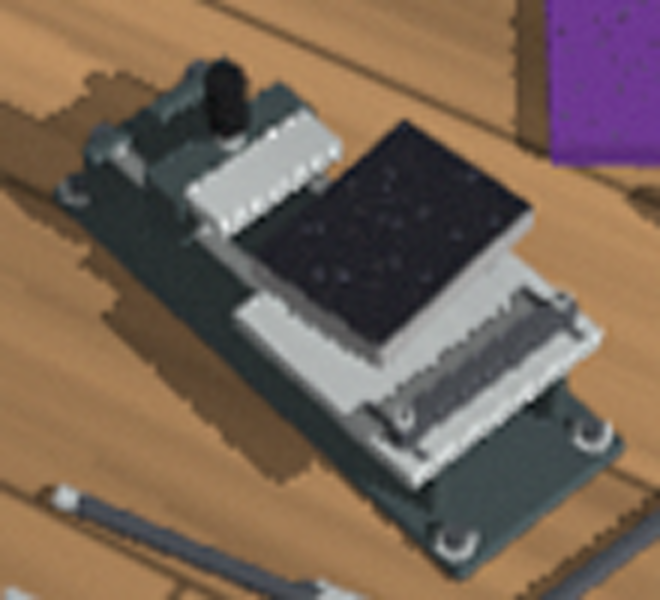

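The crops confirm it: dark granite slab with pale sides on the plate, hanging over the +y edge (lower edge in the top view), nearest to the front (-x); fence at left, white jaw nose and black handle to the right. Now positions.

```bash
python3 - <<'E'
from h import *
T=lambda c:np.array([255,120])+(np.array(c,float)+.5)/5.8-.5
S=lambda c:np.array([240,178])+(np.array(c,float)+.5)/6-.5
P=ray("top",T([[183,78],[425,152],[108,300]]),.08); print("plate",P)
Ps=ray("scene",S([[237,315],[415,485],[603,335]]),.08); print("plate scene: front-y, back-y, back+y",Ps)
F=ray("top",T([[140,98],[73,293],[708,287],[642,487]]),.012);print("foot top: f-y f+y b-y b+y",F)
f=(F[0]+F[1])/2-(F[2]+F[3])/2; print("foot len",np.linalg.norm(f),"yaw",np.degrees(np.arctan2(f[1],f[0])))
u=f/np.linalg.norm(f);O=F.mean(0)+u*.058; print("origin from foot",O)
d=P[0]-P[1];print("plate yaw",np.degrees(np.arctan2(d[1],d[0])),np.linalg.norm(d))
d=Ps[1]-Ps[0];print("plate yaw s",np.degrees(np.arctan2(d[1],d[0])),np.linalg.norm(d))
B=ray("top",T([[268,163],[432,193],[385,417],[224,385]]),.1);Bs=ray("scene",S([[382,345],[250,255],[403,122],[532,212]]),.1)
u=u[:2];v=np.array([-u[1],u[0]])
for n,b in(("top",B),("scene",Bs)):
  print(n,[np.linalg.norm(b[i]-b[(i+1)%4])for i in range(4)],b.mean(0)); e=b[0]-b[1]+b[3]-b[2];print(" yaw",np.degrees(np.arctan2(e[1],e[0])))
loc=lambda Q:np.c_[(Q[:,:2]-O[:2])@u,(Q[:,:2]-O[:2])@v]*1e3
print("B local",loc(B).round(1),loc(Bs).round(1));print("plate local",loc(P).round(1),loc(Ps).round(1))
print("jaw nose z.096 local f-y,b-y,b+y,f+y",loc(ray("top",T([[482,215],[537,237],[487,387],[430,372]]),.096)).round(1))
print("handle",loc(ray("top",T([[541,312]]),.149)).round(1), loc(ray("scene",S([[225,70]]),.149)).round(1))
print("fence z.097 face",loc(ray("top",T([[222,110],[165,305]]),.097)).round(1), loc(ray("scene",S([[375,405],[525,292]]),.097)).round(1))
E
```

```text
plate [[0.68732721 0.1774535  0.08      ]
 [0.64747517 0.03942126 0.08      ]
 [0.55978189 0.21688715 0.08      ]]
plate scene: front-y, back-y, back+y [[0.64554186 0.04330591 0.08      ]
 [0.69126208 0.18331399 0.08      ]
 [0.5556247  0.22331748 0.08      ]]
foot top: f-y f+y b-y b+y [[ 0.69003842  0.20799237  0.012     ]
 [ 0.57211736  0.24496995  0.012     ]
 [ 0.58246991 -0.13247947  0.012     ]
 [ 0.46262849 -0.09412473  0.012     ]]
foot len 0.35669474560567943 yaw 72.28622377656666
origin from foot [0.59446075 0.11183965 0.012     ]
plate yaw 73.89575348352925 0.143670052650447
plate yaw s 71.91533353044895 0.14728407827986953
top [np.float64(0.0929858499344709), np.float64(0.1280285841370954), np.float64(0.09091645643785878), np.float64(0.12660364622035733)] [0.56555737 0.09321111 0.1       ]
 yaw 80.16115935181072
scene [np.float64(0.09469985197601043), np.float64(0.12657195494755064), np.float64(0.09670562545426402), np.float64(0.12272780344275577)] [0.5660002  0.09553039 0.1       ]
 yaw 79.54792334777822
B local [[ 27.5 -34.6]
 [-64.5 -48. ]
 [-79.7  79.1]
 [ 10.5  90.9]] [[ 29.2 -32.9]
 [-64.5 -46.8]
 [-78.8  79. ]
 [ 17.4  89.3]]
plate local [[ 90.8 -68.5]
 [-52.9 -72.5]
 [ 89.5  65. ]] [[-49.7 -69.5]
 [ 97.5 -70.5]
 [ 94.4  70.9]]
jaw nose z.096 local f-y,b-y,b+y,f+y [[ -94.8  -45.9]
 [-127.9  -44. ]
 [-128.1   44.8]
 [ -95.3   47. ]]
handle [[-141.     2.9]] [[-142.9    3.4]]
fence z.097 face [[ 61.8 -55.1]
 [ 56.3  58.9]] [[ 54.2 -60.1]
 [ 53.3  50.2]]
```

```bash
cat >> h.py <<'E'
YAW=np.radians(72.5); O=np.array([.5945,.112])+.002*np.array([np.cos(YAW),np.sin(YAW)])
U=np.array([np.cos(YAW),np.sin(YAW)]);V=np.array([-U[1],U[0]])
def l2w(x,y): return O+(x*U+y*V)/1e3
def w2l(P): P=np.atleast_2d(P)[:,:2]-O; return np.c_[P@U,P@V]*1e3
def here():
    s=get_state(); Rt=R.from_rotvec(s["tool_rot"]).as_matrix(); l=w2l(s["position"])[0]; F=s["ft_force"]
    ya=np.degrees(np.arctan2(*(Rt[:2,1][::-1]))-YAW)
    print("t %.2f local %s z %.1f yawy %.2f F(local x,y,z) %s grip %.2f"%(s["time"],l.round(1),s["position"][2]*1e3,ya,np.round([F[:2]@U,F[:2]@V,F[2]],1),s["grip_width"]))
    return s,Rt
def go(x,y,z,yaw):
    """shift/turn in tool axes to local mm pose; yaw = azimuth of tool y from stand x, deg"""
    s,Rt=here(); t=np.r_[l2w(x,y),z/1e3]; a=YAW+np.radians(yaw)
    yv=np.array([np.cos(a),np.sin(a),0]);zv=np.array([0,0,-1.]);T=np.c_[np.cross(yv,zv),yv,zv]
    print("  shift",(Rt.T@(t-s["position"])*1e3).round(1),"dr",R.from_matrix(Rt.T@T).as_rotvec().round(4))
E
python3 - <<'E'
from h import *
import bench
print([n for n in dir(bench) if n[0]!='_']); print(getattr(bench,"nose_length",None))
im=cv2.imread("pics/t0.png")
print("mallet",w2l(ray("top",[[218,215]],.1)))
go(-105,74,240,0)
E
```

```text
['MotionError', 'calibration', 'close_job', 'get_image', 'get_state', 'nose_length']
0.017
mallet [[205.59400729 254.61120379]]
t 0.10 local [361.  568.1] z 238.6 yawy 3.07 F(local x,y,z) [-0.5 -0.9 -0.5] grip 1.00
  shift [-468.4 -491.8   -0.5] dr [-0.0017  0.0001  0.0537]
```

Call:
send_rows(xyz=[[-27,-28,0],[-54,-57,0],[-81,-85,0],[-108,-113,0],[-135,-142,0],[-162,-170,0],[-189,-198,0],[-216,-227,0],[-243,-255,0],[-270,-284,0]], dr=[[0,0,0.01],[0,0,0.02],[0,0,0.03],[0,0,0.04],[0,0,0.054],[0,0,0.054],[0,0,0.054],[0,0,0.054],[0,0,0.054],[0,0,0.054]], jaw=0)

```text
time: 0.93
position: [0.3531, 0.2853, 0.2393]
tool_rot: [-0.478, -3.105, -0.0]
ft_force: [0.7, -1.0, 0.2]
grip_width: 0.326
grip_force: 0.0
```

Call:
send_rows(xyz=[[-26,-28,0],[-52,-55,0],[-78,-82,0],[-104,-110,0],[-130,-137,0],[-156,-164,0],[-182,-192,0],[-182,-192,0],[-182,-192,0],[-182,-192,0]], dr=[[0,0,0],[0,0,0],[0,0,0],[0,0,0],[0,0,0],[0,0,0],[0,0,0],[0,0,0],[0,0,0],[0,0,0]])

```text
time: 1.77
position: [0.468, 0.0498, 0.2392]
tool_rot: [-0.479, -3.104, -0.0]
ft_force: [0.2, 0.4, 0.3]
grip_width: 0.002
grip_force: 0.0
```

```bash
python3 -c "
from h import *
go(-105,74,106,0)"
```

```text
t 1.77 local [-99.4 101.9] z 239.2 yawy -0.03 F(local x,y,z) [ 0.4 -0.   0.3] grip 0.00
  shift [-28.   -5.6 133.2] dr [ 0.0001 -0.001  -0.0005]
```

Call:
send_rows(xyz=[[-15,-3,10],[-28,-6,30],[-28,-6,55],[-28,-6,80],[-28,-6,100],[-28,-6,115],[-28,-6,125],[-28,-6,130],[-28,-6,133],[-28,-6,133]], dr=[[0,0,0],[0,0,0],[0,0,0],[0,0,0],[0,0,0],[0,0,0],[0,0,0],[0,0,0],[0,0,0],[0,0,0]])

```text
time: 2.6
position: [0.4934, 0.0358, 0.1066]
tool_rot: [-0.477, -3.105, -0.0]
ft_force: [0.3, 0.3, -0.2]
grip_width: 0.006
grip_force: 0.0
```

```bash
python3 -c "
from h import *
here();im=shot('top','t1.png')
cv2.imwrite('pics/ct1.png',cv2.resize(im[120:215,255:390],None,fx=5.8,fy=5.8,interpolation=cv2.INTER_CUBIC))
print(proj('top',[np.r_[l2w(-105,74),.1]]))
"
```

```text
t 2.60 local [-105.1   73.5] z 106.6 yawy 0.04 F(local x,y,z) [ 0.4 -0.2 -0.2] grip 0.01
[[328.42378737 192.19804715]]
```

View pics/ct1.png

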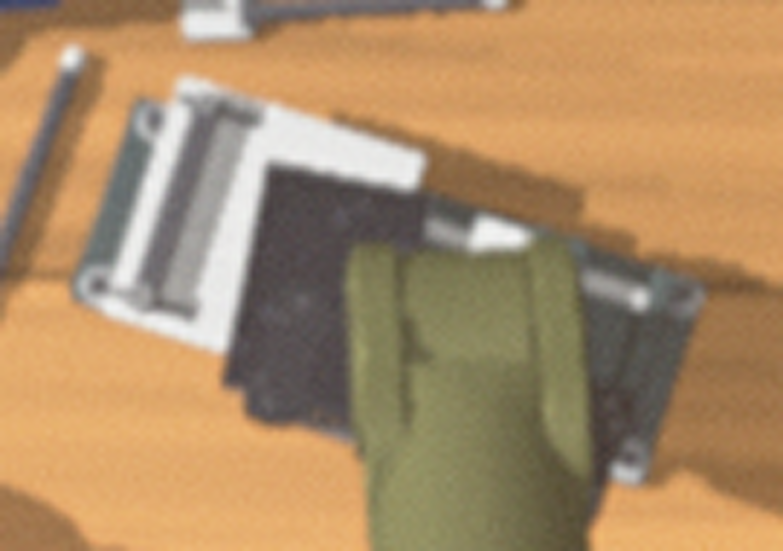

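The arm hides the fingers; the blank (crop corners (268,163), (224,385)) has not moved. I push the back +y corner toward the fence in small steps.

Call:
send_rows(xyz=[[0,2,0],[0,4,0],[0,6,0],[0,8,0],[0,10,0],[0,12,0],[0,13,0],[0,14,0],[0,15,0],[0,16,0]], dr=[[0,0,0],[0,0,0],[0,0,0],[0,0,0],[0,0,0],[0,0,0],[0,0,0],[0,0,0],[0,0,0],[0,0,0]])

```text
time: 3.48
position: [0.4978, 0.05, 0.1064]
tool_rot: [-0.479, -3.104, 0.001]
ft_force: [-1.4, -1.8, 0.5]
grip_width: 0.006
grip_force: 0.7
```

```bash
cat >> h.py <<'E'
def blank(f):
    """visible edge lines of dark top in top view -> local at z=.1"""
    im=shot("top",f); g=cv2.cvtColor(im,cv2.COLOR_BGR2HSV).astype(int)
    return im
E
python3 -c "
from h import *
here();im=shot('top','t2.png')
c=im[120:215,255:390]
for p in [(300,165),(305,185),(310,150),(325,150),(335,190),(297,150)]: print(p,im[p[1],p[0]])
b=shot('scene','s2.png')
A=np.hstack([cv2.resize(c,None,fx=3.4,fy=3.4,interpolation=cv2.INTER_CUBIC)[:320],cv2.resize(b[178:278,240:350],None,fx=3,fy=3.2,interpolation=cv2.INTER_CUBIC)[:320]]);cv2.imwrite('pics/c2.png',A)
"
```

```text
t 3.48 local [-90.2  73.6] z 106.4 yawy -0.04 F(local x,y,z) [-2.1  0.8  0.5] grip 0.01
(300, 165) [76 75 83]
(305, 185) [87 83 91]
(310, 150) [105 106 110]
(325, 150) [235 237 236]
(335, 190) [ 78 109 118]
(297, 150) [234 234 236]
```

View pics/c2.png

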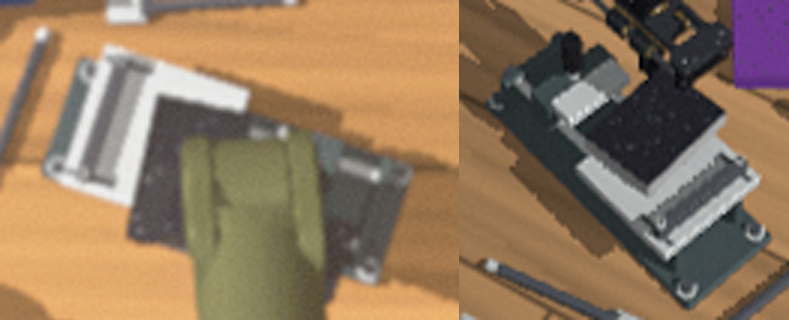

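Contact made (2.1 N), the blank starts to move. Continuing the push.

Call:
send_rows(xyz=[[0,2,0],[0,3,0],[0,5,0],[0,6,0],[0,8,0],[0,9,0],[0,11,0],[0,12,0],[0,14,0],[0,15,0]], dr=[[0,0,0],[0,0,0],[0,0,0],[0,0,0],[0,0,0],[0,0,0],[0,0,0],[0,0,0],[0,0,0],[0,0,0]])

```text
time: 4.42
position: [0.5027, 0.065, 0.1065]
tool_rot: [-0.478, -3.105, -0.0]
ft_force: [-0.8, -1.4, 0.1]
grip_width: 0.006
grip_force: 0.8
```

```bash
cat >> h.py <<'E'
def edges(f,cam="scene",seed=(-5,10),show=True):
    im=shot(cam,f); 
    gx,gy=np.meshgrid(np.arange(-100,80,.5),np.arange(-110,110,.5))   # local mm grid on plane z=.1
    P=np.c_[(O+(gx.ravel()[:,None]*U+gy.ravel()[:,None]*V)/1e3),np.full(gx.size,.1)]
    uv=proj(cam,P).astype(np.float32).reshape(*gx.shape,2)
    w=cv2.remap(im,uv[...,0],uv[...,1],cv2.INTER_LINEAR).max(2)
    thr=75 if cam=="scene" else 120
    m=cv2.morphologyEx((w<thr).astype(np.uint8),cv2.MORPH_OPEN,np.ones((9,9)))
    n,lab=cv2.connectedComponents(m); l=lab[int((seed[1]+110)*2),int((seed[0]+100)*2)]; m=lab==l
    ys,xs=np.nonzero(m); X=xs/2-100;Y=ys/2-110; out={}
    for name,a,b,sg in(("front",Y,X,1),("back",Y,X,-1),("-y",X,Y,-1),("+y",X,Y,1)):
        c=(a.min()+a.max())/2; q=[]
        for t in np.arange(c-38,c+38,2):
            s=b[np.abs(a-t)<.6]
            if len(s): q.append((t,(sg*s).max()*sg))
        q=np.array(q)
        for _ in range(4):
            k=np.polyfit(q[:,0],q[:,1],1); r=np.abs(q[:,1]-np.polyval(k,q[:,0])); q=q[r<=max(1,2*np.median(r))]
        print(" ",cam,name,"at mid %.1f: %.1f slope deg %.2f n%d"%(c,np.polyval(k,c),np.degrees(np.arctan(k[0])),len(q)))
    cv2.imwrite("pics/m_"+f,np.hstack([w,m.astype(np.uint8)*255]))
E
python3 -c "
from h import *
here();edges('s3.png');print(cv2.imread('pics/s3.png')[222:226,300:304].max())"
```

```text
t 4.42 local [-74.4  73.4] z 106.5 yawy -0.02 F(local x,y,z) [-1.6  0.3  0.1] grip 0.01
  scene front at mid 31.0: 28.0 slope deg 1.67 n38
  scene back at mid 31.0: -67.4 slope deg 16.28 n30
  scene -y at mid -35.2: -45.4 slope deg 0.16 n34
  scene +y at mid -35.2: 97.4 slope deg -26.18 n25
49
```

```bash
python3 -c "
import cv2
cv2.imwrite('pics/v3.png',cv2.resize(cv2.imread('pics/m_s3.png'),(720,440)))"
```

```text
(no output)
```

View pics/v3.png

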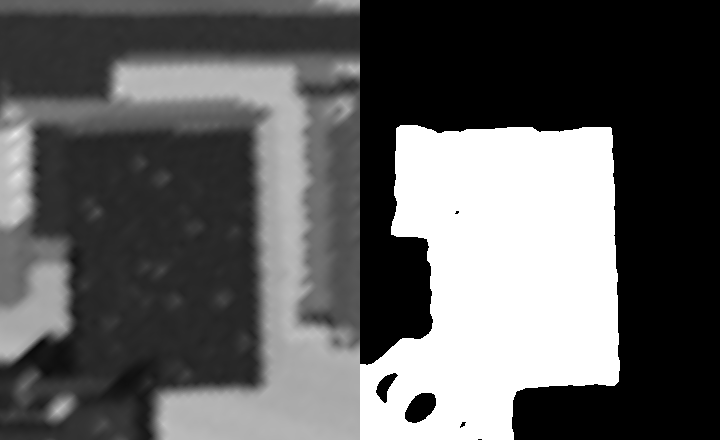

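The rectified view (x right, y down, 0.5 mm/px) shows the blank nearly square now: yaw about -1.7°, front edge x≈29, +y edge y≈82, back x≈-64. Next, go to the +y side and push it in -y with two fingers.

Call:
send_rows(xyz=[[0,-8,0],[0,-16,0],[0,-16,-20],[5,-16,-35],[20,5,-35],[34,30,-35],[38,55,-35],[38,57,-25],[38,57,-10],[38,57,0]], dr=[[0,0,0],[0,0,0],[0,0,0],[0,0,0],[0,0,0],[0,0,0],[0,0,0],[0,0,0],[0,0,0],[0,0,0]], jaw=50)

```text
time: 5.3
position: [0.4836, 0.1302, 0.1058]
tool_rot: [0.478, 3.105, 0.0]
ft_force: [-0.6, 0.5, 0.2]
grip_width: 0.566
grip_force: 0.0
```

Call:
send_rows(xyz=[[-2,0,0],[-4,0,0],[-6,0,0],[-8,0,0],[-10,0,0],[-12,0,0],[-14,0,0],[-16,0,0],[-18,0,0],[-20,0,0]], dr=[[0,0,0],[0,0,0],[0,0,0],[0,0,0],[0,0,0],[0,0,0],[0,0,0],[0,0,0],[0,0,0],[0,0,0]])

```text
time: 6.13
position: [0.5024, 0.1245, 0.1064]
tool_rot: [-0.478, -3.104, 0.0]
ft_force: [-2.2, 0.3, -0.1]
grip_width: 0.572
grip_force: 1.0
```

```bash
python3 -c "
from h import *
here();edges('s4.png')"
```

```text
t 6.13 local [-17.7  91.6] z 106.4 yawy -0.01 F(local x,y,z) [-0.3  2.2 -0.1] grip 0.57
  scene front at mid 28.8: 29.1 slope deg -0.28 n38
  scene back at mid 28.8: -68.8 slope deg 16.89 n34
  scene -y at mid -28.8: -51.4 slope deg 0.01 n33
  scene +y at mid -28.8: 109.5 slope deg 0.10 n28
```

Call:
send_rows(xyz=[[-1,0,0],[-3,0,0],[-4,0,0],[-6,0,0],[-7,0,0],[-9,0,0],[-10,0,0],[-11,0,0],[-12,0,0],[-13,0,0]], dr=[[0,0,0],[0,0,0],[0,0,0],[0,0,0],[0,0,0],[0,0,0],[0,0,0],[0,0,0],[0,0,0],[0,0,0]])

```text
time: 7.02
position: [0.5151, 0.1205, 0.1065]
tool_rot: [-0.478, -3.105, 0.0]
ft_force: [-2.0, -0.2, -0.9]
grip_width: 0.578
grip_force: 0.9
```

```bash
python3 -c "
from h import *
here();edges('s5.png')
im=cv2.imread('pics/s5.png')[178:278,240:350];tp=shot('top','t5.png')[120:215,255:390]
cv2.imwrite('pics/c5.png',np.hstack([cv2.resize(im,(420,380),interpolation=cv2.INTER_CUBIC),cv2.resize(cv2.imread('pics/m_s5.png')[:,:360],(360,380))]))
"
```

```text
t 7.02 local [-17.7  78.3] z 106.5 yawy -0.02 F(local x,y,z) [-0.8  1.8 -0.9] grip 0.58
  scene front at mid 2.8: 29.2 slope deg -0.07 n38
  scene back at mid 2.8: -73.2 slope deg 18.83 n26
  scene -y at mid -10.2: -103.5 slope deg -0.77 n38
  scene +y at mid -10.2: 109.5 slope deg -0.00 n38
```

View pics/c5.png

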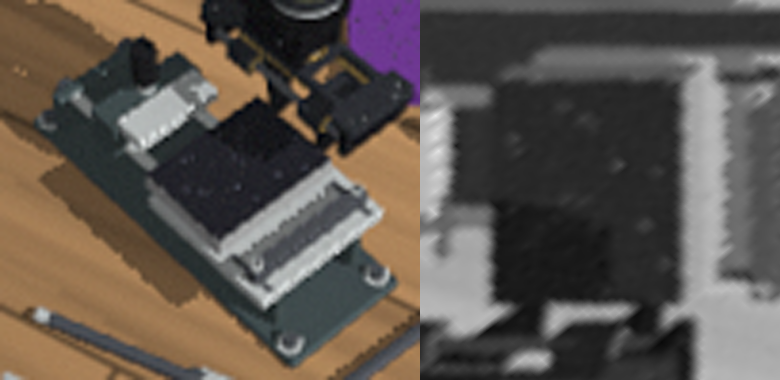

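The blank is square and about central (rectified edges ≈ -65 and +65). Now back off, turn 90° and go behind its back edge.

```bash
python3 -c "
from h import *
print(get_state()['joint_positions'].round(2)); go(-80,0,170,90); go(-80,0,170,-90)"
```

```text
[-0.75  0.18  0.51  1.93 -0.1   1.06  1.08]
t 7.12 local [-17.7  78. ] z 106.6 yawy -0.02 F(local x,y,z) [ 0.3  1.4 -0.3] grip 0.58
  shift [-78.1 -62.3 -63.4] dr [-3.0000e-04  4.0000e-04 -1.5712e+00]
t 7.12 local [-17.7  78. ] z 106.6 yawy -0.02 F(local x,y,z) [ 0.3  1.4 -0.3] grip 0.58
  shift [-78.1 -62.3 -63.4] dr [4.0000e-04 3.0000e-04 1.5704e+00]
```

Call:
send_rows(xyz=[[8,0,0],[16,0,-5],[16,0,-25],[16,0,-45],[16,0,-64],[16,0,-64],[16,0,-64],[16,0,-64],[16,0,-64],[16,0,-64]], dr=[[0,0,0],[0,0,0],[0,0,0],[0,0,0],[0,0,0],[0,0,0],[0,0,0],[0,0,0],[0,0,0],[0,0,0]], jaw=80)

```text
time: 7.95
position: [0.4991, 0.1252, 0.1696]
tool_rot: [-0.478, -3.103, 0.002]
ft_force: [-0.2, -0.3, -0.2]
grip_width: 0.916
grip_force: 0.0
```

Call:
send_rows(xyz=[[-9,-6,0],[-18,-12,0],[-28,-18,0],[-38,-25,0],[-48,-31,0],[-57,-37,0],[-66,-43,0],[-75,-50,0],[-85,-56,0],[-94,-62,0]], dr=[[0,0,-0.12],[0,0,-0.24],[0,0,-0.36],[0,0,-0.48],[0,0,-0.6],[0,0,-0.72],[0,0,-0.84],[0,0,-0.96],[0,0,-1.08],[0,0,-1.2]])

```text
time: 8.78
position: [0.5707, 0.0374, 0.1696]
tool_rot: [1.366, -2.827, -0.0]
ft_force: [1.0, 0.5, -0.3]
grip_width: 0.922
grip_force: 0.0
```

Call:
send_rows(xyz=[[0,0,0],[0,0,0],[0,0,0],[0,0,0],[0,0,0],[0,0,0],[0,0,0],[0,0,0],[0,0,0],[0,0,0]], dr=[[0,0,-0.12],[0,0,-0.24],[0,0,-0.371],[0,0,-0.371],[0,0,-0.371],[0,0,-0.371],[0,0,-0.371],[0,0,-0.371],[0,0,-0.371],[0,0,-0.371]])

```text
time: 9.62
position: [0.5706, 0.0376, 0.1699]
tool_rot: [1.855, -2.534, -0.0]
ft_force: [0.6, 0.4, 1.4]
grip_width: 0.916
grip_force: 0.0
```

```bash
python3 -c "
from h import *
go(-80.5,0,109,90);edges('s6.png')
# plate / fence / blank in the top view
im=shot('top','t6.png')
cv2.imwrite('pics/c6.png',cv2.resize(im[125:205,260:380],(780,520),interpolation=cv2.INTER_CUBIC))"
```

```text
t 9.62 local [-80.2   0.4] z 169.9 yawy 89.93 F(local x,y,z) [ 0.6 -0.4  1.4] grip 0.92
  shift [ 0.3 -0.5 60.9] dr [ 0.0008 -0.001  -0.0013]
  scene front at mid -20.0: 29.1 slope deg 0.07 n38
  scene back at mid -20.0: -82.3 slope deg -0.26 n27
  scene -y at mid -10.2: -103.4 slope deg -0.72 n38
  scene +y at mid -10.2: 63.9 slope deg 0.02 n38
```

View pics/c6.png

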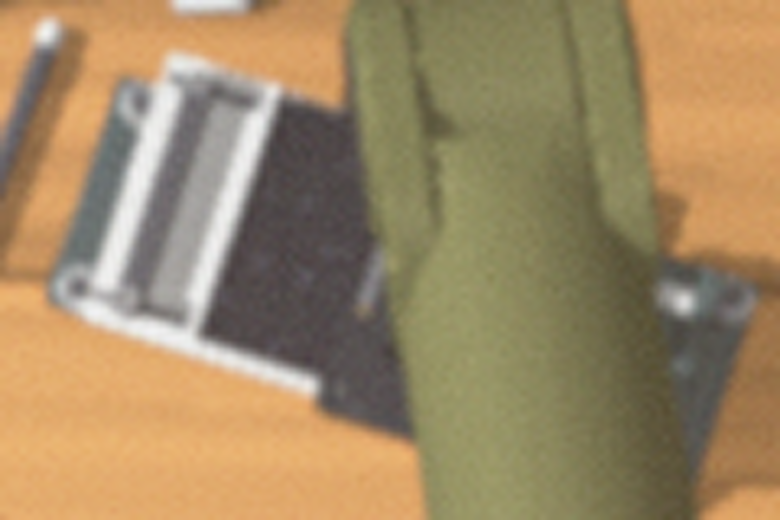

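The top crop shows the blank square, front corners at (282,97) and (203,335), with thin white plate margins on both sides. Measure margins by profile and descend.

```bash
cat >> h.py <<'E'
def prof(f,cam,x,z,a,b,axis=1,im=None,w=6):
    """brightness profile along local y (axis=1) or x at height z, averaged over +-w mm across; prints steps at half height"""
    im=cv2.imread("pics/"+f).max(2).astype(np.float32); t=np.arange(a,b,.25); s=0
    for d in np.linspace(-w,w,9):
        L=np.array([l2w(x+d,q) if axis else l2w(q,x+d) for q in t]); uv=proj(cam,np.c_[L,np.full(len(L),z)]).astype(np.float32)
        s=s+cv2.remap(im,uv[:,0].copy(),uv[:,1].copy(),cv2.INTER_LINEAR).ravel()/9
    g=cv2.GaussianBlur(np.gradient(s).reshape(1,-1),(0,0),3).ravel(); 
    pk=[i for i in range(2,len(g)-2) if abs(g[i])==abs(g[i-2:i+3]).max() and abs(g[i])>2]
    print(f,cam,"at",x,"z",z,[(float(t[i]),round(float(g[i]),1)) for i in pk])
E
python3 -c "
from h import *
for x in(8,18):
  for z in(.08,.1):
    prof('t6.png','top',x,z,-90,-50);prof('t6.png','top',x,z,50,90)
print('plate beyond blank')
for x in(36,83):
  prof('t6.png','top',x,.08,-90,-50,w=3);prof('t6.png','top',x,.08,50,90,w=3)
prof('t0.png','top',-108,.096,-65,65,w=8); prof('t6.png','top',0,.1,-10,80,0,w=20)
prof('s6.png','scene',10,.1,-90,-50);prof('s6.png','scene',10,.1,50,90);
prof('s6.png','scene',83,.08,-90,-50,w=3);prof('s6.png','scene',83,.08,50,90,w=3)
"
```

```text
t6.png top at 8 z 0.08 [(-68.0, -3.8)]
t6.png top at 8 z 0.08 [(63.5, 4.7)]
t6.png top at 8 z 0.1 [(-64.5, -3.9)]
t6.png top at 8 z 0.1 [(65.25, 4.7)]
t6.png top at 18 z 0.08 [(-67.5, -3.7)]
t6.png top at 18 z 0.08 [(63.5, 4.8)]
t6.png top at 18 z 0.1 [(-63.5, -3.7)]
t6.png top at 18 z 0.1 [(65.0, 4.7)]
plate beyond blank
t6.png top at 36 z 0.08 []
t6.png top at 36 z 0.08 []
t6.png top at 83 z 0.08 [(-61.75, -2.5), (-54.75, 2.3)]
t6.png top at 83 z 0.08 [(55.75, -2.1), (62.25, 2.2)]
t0.png top at -108 z 0.096 [(-45.0, 4.4), (47.0, -4.5)]
t6.png top at 0 z 0.1 [(28.75, 5.1), (40.75, -2.7), (74.5, 4.1)]
s6.png scene at 10 z 0.1 [(-83.25, 2.4), (-64.75, -2.1)]
s6.png scene at 10 z 0.1 [(65.5, 5.4)]
s6.png scene at 83 z 0.08 [(-70.0, 3.8), (-58.75, -4.0), (-52.75, 3.8)]
s6.png scene at 83 z 0.08 [(56.5, -3.5), (63.5, 3.5)]
```

Call:
send_rows(xyz=[[0,0,8],[0,0,18],[0,0,28],[0,0,36],[0,0,43],[0,0,49],[0,0,54],[0,0,57],[0,0,59],[0,0,61]], dr=[[0,0,0],[0,0,0],[0,0,0],[0,0,0],[0,0,0],[0,0,0],[0,0,0],[0,0,0],[0,0,0],[0,0,0]])

```text
time: 10.55
position: [0.571, 0.0379, 0.1096]
tool_rot: [-1.857, 2.533, -0.0]
ft_force: [-0.1, -1.1, -0.1]
grip_width: 0.92
grip_force: 0.0
```

Blank centre in the top view y≈0.6, stand's (nose, screws) ≈0.4–1.0: central. Pushing to the fence.

Call:
send_rows(xyz=[[-1,0,0],[-3,0,0],[-5,0,0],[-7,0,0],[-9,0,0],[-11,0,0],[-13,0,0],[-15,0,0],[-17,0,0],[-18,0,0]], dr=[[0,0,0],[0,0,0],[0,0,0],[0,0,0],[0,0,0],[0,0,0],[0,0,0],[0,0,0],[0,0,0],[0,0,0]])

```text
time: 11.38
position: [0.5764, 0.0556, 0.1096]
tool_rot: [-1.858, 2.533, 0.0]
ft_force: [0.3, -1.7, 1.7]
grip_width: 0.916
grip_force: 1.2
```

```bash
python3 -c "
from h import *
here();edges('s7.png')
prof('s7.png','scene',0,.097,30,80,0,w=20);shot('top','t7.png');prof('t7.png','top',0,.097,0,80,0,w=20)"
```

```text
t 11.38 local [-61.3   0.3] z 109.6 yawy 90.01 F(local x,y,z) [-1.5 -0.8  1.7] grip 0.92
  scene front at mid -19.8: 44.0 slope deg -0.20 n38
  scene back at mid -19.8: -100.0 slope deg 0.00 n36
  scene -y at mid -10.2: -103.4 slope deg -0.70 n38
  scene +y at mid -10.2: 64.2 slope deg -0.23 n38
s7.png scene at 0 z 0.097 [(44.25, 4.8), (52.75, -2.8)]
t7.png top at 0 z 0.097 [(44.5, 2.8), (59.0, -2.1), (74.75, 4.1)]
```

Call:
send_rows(xyz=[[-1,0,0],[-3,0,0],[-4,0,0],[-6,0,0],[-7,0,0],[-8,0,0],[-9,0,0],[-10,0,0],[-10.5,0,0],[-11,0,0]], dr=[[0,0,0],[0,0,0],[0,0,0],[0,0,0],[0,0,0],[0,0,0],[0,0,0],[0,0,0],[0,0,0],[0,0,0]])

```text
time: 12.32
position: [0.5795, 0.0657, 0.1095]
tool_rot: [1.858, -2.534, -0.0]
ft_force: [-1.2, -2.2, 1.0]
grip_width: 0.923
grip_force: 1.1
```

Call:
send_rows(xyz=[[-0.2,0,0],[-0.4,0,0],[-0.6,0,0],[-0.8,0,0],[-1,0,0],[-1.2,0,0],[-1.4,0,0],[-1.6,0,0],[-1.8,0,0],[-2,0,0]], dr=[[0,0,0],[0,0,0],[0,0,0],[0,0,0],[0,0,0],[0,0,0],[0,0,0],[0,0,0],[0,0,0],[0,0,0]])

```text
time: 13.15
position: [0.5801, 0.0676, 0.1095]
tool_rot: [-1.857, 2.534, 0.0]
ft_force: [-1.7, -2.2, -0.9]
grip_width: 0.92
grip_force: 1.0
```

```bash
python3 -c "
from h import *
here();shot('top','t8.png');prof('t8.png','top',-30,.1,30,80,0,w=8);prof('t8.png','top',30,.1,30,80,0,w=8)"
```

```text
t 13.15 local [-48.7   0.4] z 109.5 yawy 89.99 F(local x,y,z) [-2.6  0.9 -0.9] grip 0.92
t8.png top at -30 z 0.1 [(74.0, 4.1)]
t8.png top at 30 z 0.1 [(74.25, 4.2)]
```

Still sliding friction only (~2 N); fine steps to contact.

Call:
send_rows(xyz=[[-0.2,0,0],[-0.4,0,0],[-0.6,0,0],[-0.8,0,0],[-1,0,0],[-1.2,0,0],[-1.4,0,0],[-1.6,0,0],[-1.8,0,0],[-2,0,0]], dr=[[0,0,0],[0,0,0],[0,0,0],[0,0,0],[0,0,0],[0,0,0],[0,0,0],[0,0,0],[0,0,0],[0,0,0]])

```text
time: 14.03
position: [0.5807, 0.0695, 0.1095]
tool_rot: [-1.857, 2.534, 0.0]
ft_force: [-0.2, -1.7, -0.4]
grip_width: 0.922
grip_force: 0.9
```

```bash
python3 -c "
from h import *
here()"
```

```text
t 14.03 local [-46.7   0.4] z 109.5 yawy 89.99 F(local x,y,z) [-1.7 -0.3 -0.4] grip 0.92
```

Call:
send_rows(xyz=[[-0.2,0,0],[-0.4,0,0],[-0.6,0,0],[-0.8,0,0],[-1,0,0],[-1.1,0,0],[-1.2,0,0],[-1.3,0,0],[-1.4,0,0],[-1.5,0,0]], dr=[[0,0,0],[0,0,0],[0,0,0],[0,0,0],[0,0,0],[0,0,0],[0,0,0],[0,0,0],[0,0,0],[0,0,0]])

```text
time: 14.87
position: [0.5812, 0.0709, 0.1096]
tool_rot: [-1.857, 2.534, 0.0]
ft_force: [0.4, -2.0, -1.5]
grip_width: 0.919
grip_force: 0.9
```

```bash
python3 -c "
from h import *
here();edges('s9.png');prof('s9.png','scene',0,.1,30,80,0,w=20)"
```

```text
t 14.87 local [-45.2   0.3] z 109.6 yawy 89.99 F(local x,y,z) [-1.8 -1.  -1.5] grip 0.92
  scene front at mid 2.8: 61.0 slope deg -0.11 n38
  scene back at mid 2.8: -100.0 slope deg 0.00 n38
  scene -y at mid -10.2: -103.3 slope deg -0.78 n38
  scene +y at mid -10.2: 64.2 slope deg -0.07 n30
s9.png scene at 0 z 0.1 [(60.75, 2.6)]
```

Call:
send_rows(xyz=[[-0.1,0,0],[-0.2,0,0],[-0.3,0,0],[-0.4,0,0],[-0.5,0,0],[-0.6,0,0],[-0.7,0,0],[-0.8,0,0],[-0.9,0,0],[-1,0,0]], dr=[[0,0,0],[0,0,0],[0,0,0],[0,0,0],[0,0,0],[0,0,0],[0,0,0],[0,0,0],[0,0,0],[0,0,0]])

```text
time: 15.75
position: [0.5814, 0.0713, 0.1095]
tool_rot: [1.857, -2.533, 0.001]
ft_force: [-2.2, -4.6, 0.5]
grip_width: 0.916
grip_force: 2.2
```

Call:
send_rows(xyz=[[-0.1,0,0],[-0.2,0,0],[-0.3,0,0],[-0.4,0,0],[-0.5,0,0],[-0.6,0,0],[-0.7,0,0],[-0.8,0,0],[-0.8,0,0],[-0.8,0,0]], dr=[[0,0,0],[0,0,0],[0,0,0],[0,0,0],[0,0,0],[0,0,0],[0,0,0],[0,0,0],[0,0,0],[0,0,0]])

```text
time: 16.58
position: [0.5815, 0.0713, 0.1096]
tool_rot: [1.856, -2.533, 0.001]
ft_force: [-1.8, -5.8, 0.5]
grip_width: 0.916
grip_force: 3.1
```

```bash
python3 -c "
from h import *
here()"
```

```text
t 16.58 local [-44.7   0.2] z 109.6 yawy 89.97 F(local x,y,z) [-6.   0.   0.5] grip 0.92
```

Fence felt (force rising to 6 N, position stalled). A bit more to seat, then withdraw and lift.

Call:
send_rows(xyz=[[-0.3,0,0],[-0.6,0,0],[-0.9,0,0],[-1.2,0,0],[-1.2,0,0],[0,0,0],[2,0,0],[5,0,0],[8,0,0],[10,0,0]], dr=[[0,0,0],[0,0,0],[0,0,0],[0,0,0],[0,0,0],[0,0,0],[0,0,0],[0,0,0],[0,0,0],[0,0,0]])

```text
time: 17.42
position: [0.579, 0.0639, 0.1099]
tool_rot: [-1.857, 2.532, 0.001]
ft_force: [-0.5, 0.5, -0.2]
grip_width: 0.917
grip_force: 0.0
```

Call:
send_rows(xyz=[[0,0,-10],[0,0,-30],[0,0,-60],[0,0,-90],[30,0,-90],[65,0,-90],[100,0,-90],[135,0,-90],[135,0,-90],[135,0,-90]], dr=[[0,0,0],[0,0,0],[0,0,0],[0,0,0],[0,0,0],[0,0,0],[0,0,0],[0,0,0],[0,0,0],[0,0,0]], jaw=0)

```text
time: 18.25
position: [0.5459, -0.038, 0.1933]
tool_rot: [1.854, -2.523, -0.01]
ft_force: [1.1, -0.0, -1.5]
grip_width: 0.242
grip_force: 0.0
```

```bash
python3 -c "
from h import *
go(-185,2,145,90);shot('top','t10.png');shot('scene','s10.png')
for x in(-15,15,35):
  prof('t10.png','top',x,.1,-90,-50);prof('t10.png','top',x,.1,50,90)
for y in (-30,0,30): prof('t10.png','top',y,.1,-150,80,0,w=8)
prof('s10.png','scene',10,.1,-90,-50);prof('s10.png','scene',10,.1,50,90)
a=cv2.imread('pics/t10.png')[125:205,260:370]; b=cv2.imread('pics/s10.png')[178:278,240:350]
cv2.imwrite('pics/c10.png',np.hstack([cv2.resize(a,(440,320),interpolation=cv2.INTER_CUBIC),cv2.resize(b,(352,320),interpolation=cv2.INTER_CUBIC)]))
"
```

```text
t 18.25 local [-159.7    1.3] z 193.3 yawy 90.13 F(local x,y,z) [ 0.3 -1.  -1.5] grip 0.24
  shift [25.1  0.3 48.5] dr [ 0.0111 -0.0044  0.0022]
t10.png top at -15 z 0.1 [(-64.5, -2.0)]
t10.png top at -15 z 0.1 [(65.25, 4.6)]
t10.png top at 15 z 0.1 [(-65.0, -3.8)]
t10.png top at 15 z 0.1 [(65.0, 4.6)]
t10.png top at 35 z 0.1 [(-64.25, -3.6)]
t10.png top at 35 z 0.1 [(64.75, 4.6)]
t10.png top at -30 z 0.1 [(-130.5, 5.5), (-94.75, -2.1), (-34.5, -2.6), (74.5, 4.1)]
t10.png top at 0 z 0.1 [(-127.5, 5.0), (-94.5, -5.4), (-57.75, 2.8), (-33.25, -2.6), (74.5, 4.0)]
t10.png top at 30 z 0.1 [(-140.75, 2.0), (-129.75, 3.6), (-94.5, -4.2), (-57.5, 2.2), (-33.0, -2.7), (74.5, 4.1)]
s10.png scene at 10 z 0.1 [(-83.5, 2.5), (-64.25, -2.2)]
s10.png scene at 10 z 0.1 [(65.5, 5.4)]
```

View pics/c10.png

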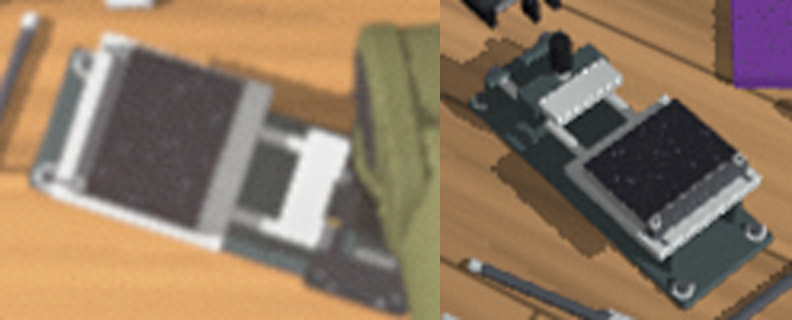

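The blank lies flush to the fence, square (crop corners (120,45) to (195,228)). Check the plate margins on the exposed strips.

```bash
python3 -c "
from h import *
prof('t0.png','top',45,.08,-90,-50,w=4);prof('t0.png','top',45,.08,50,90,w=4)
prof('t0.png','top',84,.08,-90,-50,w=2);prof('t0.png','top',84,.08,50,90,w=2)
prof('t10.png','top',-46,.08,-90,-50,w=5);prof('t10.png','top',-46,.08,50,90,w=5)
prof('s10.png','scene',-46,.08,-90,-50,w=5);prof('s10.png','scene',-46,.08,50,90,w=5)
prof('t0.png','top',67,.097,-80,-50,w=3);prof('t0.png','top',67,.097,50,80,w=3)
im=cv2.imread('pics/t10.png').max(2)
for x in(-46,20):
  for r in (range(-86,-56,2),range(58,88,2)): print(x,[(y,int(im[tuple(np.round(proj('top',[np.r_[l2w(x,y),.08]])[0][::-1]).astype(int))])) for y in r])
"
```

```text
t0.png top at 45 z 0.08 [(-54.75, 2.3)]
t0.png top at 45 z 0.08 [(61.25, 3.7)]
t0.png top at 84 z 0.08 [(-61.75, -2.4), (-54.5, 2.5)]
t0.png top at 84 z 0.08 [(62.0, 2.2)]
t10.png top at -46 z 0.08 [(-80.5, -2.3)]
t10.png top at -46 z 0.08 [(62.0, 2.6)]
s10.png scene at -46 z 0.08 [(-74.0, 2.2)]
s10.png scene at -46 z 0.08 [(61.25, 2.6), (75.5, 2.5)]
t0.png top at 67 z 0.097 [(-62.0, -2.6)]
t0.png top at 67 z 0.097 [(66.5, 2.8)]
-46 [(-86, 225), (-84, 209), (-82, 209), (-80, 176), (-78, 176), (-76, 159), (-74, 150), (-72, 147), (-70, 158), (-68, 158), (-66, 162), (-64, 165), (-62, 165), (-60, 165), (-58, 164)]
-46 [(58, 165), (60, 180), (62, 180), (64, 219), (66, 231), (68, 231), (70, 225), (72, 225), (74, 226), (76, 225), (78, 225), (80, 220), (82, 220), (84, 222), (86, 222)]
20 [(-86, 216), (-84, 216), (-82, 214), (-80, 214), (-78, 211), (-76, 213), (-74, 205), (-72, 182), (-70, 182), (-68, 131), (-66, 131), (-64, 79), (-62, 76), (-60, 76), (-58, 77)]
20 [(58, 94), (60, 130), (62, 130), (64, 190), (66, 190), (68, 233), (70, 233), (72, 227), (74, 226), (76, 226), (78, 231), (80, 231), (82, 229), (84, 229), (86, 229)]
```

```bash
sed -i 's/\.max(2)\.astype(np.float32); t=/.min(2).astype(np.float32); t=/' h.py; python3 -c "
from h import *
for cam,f in(('top','t0.png'),('top','t10.png'),('scene','s0.png'),('scene','s10.png')):
  for x in ((40,84) if '0.png'==f[1:] else (-46,84)):
    prof(f,cam,x,.08,-90,-55,w=4);prof(f,cam,x,.08,55,90,w=4)
prof('t10.png','top',15,.1,-90,-50);prof('t10.png','top',15,.1,50,90);prof('t10.png','top',15,.08,50,90)
prof('s10.png','scene',15,.1,-90,-50);prof('s10.png','scene',15,.1,50,90)
prof('t0.png','top',66,.097,-80,-50,w=3);prof('t0.png','top',66,.097,50,80,w=3)
"
```

```text
t0.png top at 40 z 0.08 [(-71.75, 3.1)]
t0.png top at 40 z 0.08 [(60.75, 2.7), (73.25, -4.1)]
t0.png top at 84 z 0.08 [(-71.5, 3.7), (-61.5, -2.2)]
t0.png top at 84 z 0.08 [(62.5, 2.5), (73.25, -4.4)]
t10.png top at -46 z 0.08 [(-71.25, 2.7)]
t10.png top at -46 z 0.08 [(62.25, 2.8), (73.25, -4.0)]
t10.png top at 84 z 0.08 [(-71.5, 3.8), (-61.75, -2.3)]
t10.png top at 84 z 0.08 [(62.25, 2.5), (73.25, -4.3)]
s0.png scene at 40 z 0.08 [(-74.75, 2.6)]
s0.png scene at 40 z 0.08 [(63.0, 3.2), (72.5, -4.0)]
s0.png scene at 84 z 0.08 [(-70.0, 3.9), (-58.75, -3.8)]
s0.png scene at 84 z 0.08 [(56.5, -3.1), (63.25, 3.2), (72.0, -3.7)]
s10.png scene at -46 z 0.08 [(-74.5, 2.4)]
s10.png scene at -46 z 0.08 [(61.25, 2.9), (71.0, -2.7)]
s10.png scene at 84 z 0.08 [(-74.0, 3.1), (-70.0, 3.8), (-58.75, -3.7)]
s10.png scene at 84 z 0.08 [(56.75, -3.2), (63.25, 3.2), (72.25, -3.6)]
t10.png top at 15 z 0.1 []
t10.png top at 15 z 0.1 [(65.0, 4.8), (75.0, -3.9)]
t10.png top at 15 z 0.08 [(63.25, 4.7), (73.25, -3.9)]
s10.png scene at 15 z 0.1 [(-83.5, 2.7), (-64.0, -2.5)]
s10.png scene at 15 z 0.1 [(65.25, 2.0)]
t0.png top at 66 z 0.097 [(-68.75, 2.9), (-60.5, -2.1)]
t0.png top at 66 z 0.097 [(66.25, 2.9), (74.5, -4.2)]
```

Blank is central to ~0.5 mm in both views, with about 6–7 mm of plate margin at each side. Now go behind the handle.

Call:
send_rows(xyz=[[15,0,0],[35,0,0],[35,0,5],[35,0,15],[35,0,30],[35,0,45],[35,0,57],[35,0,63],[35,0,67],[35,0,67]], dr=[[0,0,0],[0,0,0],[0,0,0],[0,0,0],[0,0,0],[0,0,0],[0,0,0],[0,0,0],[0,0,0],[0,0,0]])

```text
time: 19.18
position: [0.5342, -0.0705, 0.1247]
tool_rot: [1.854, -2.521, -0.013]
ft_force: [-0.4, -0.4, 0.1]
grip_width: 0.006
grip_force: 0.0
```

```bash
python3 -c "
from h import *
go(-170,2,132,90)"
```

```text
t 19.18 local [-194.2    2.6] z 124.7 yawy 90.18 F(local x,y,z) [-0.5  0.3  0.1] grip 0.01
  shift [-24.1  -0.6  -7.5] dr [ 0.0139 -0.0049  0.0031]
```

Call:
send_rows(xyz=[[-2,0,-3],[-5,0,-7],[-8,0,-7],[-11,0,-7],[-14,0,-7],[-17,0,-7],[-20,0,-7],[-23,0,-7],[-26,0,-7],[-28,0,-7]], dr=[[0,0,0],[0,0,0],[0,0,0],[0,0,0],[0,0,0],[0,0,0],[0,0,0],[0,0,0],[0,0,0],[0,0,0]])

```text
time: 20.02
position: [0.543, -0.0445, 0.1322]
tool_rot: [1.853, -2.523, -0.012]
ft_force: [0.5, 0.4, -0.6]
grip_width: 0.005
grip_force: 0.0
```

```bash
python3 -c "
from h import *
here()"
```

```text
t 20.02 local [-166.8    2.1] z 132.2 yawy 90.08 F(local x,y,z) [ 0.5 -0.3 -0.6] grip 0.01
```

Call:
send_rows(xyz=[[-1,0,0],[-2,0,0],[-4,0,0],[-6,0,0],[-9,0,0],[-12,0,0],[-15,0,0],[-18,0,0],[-21,0,0],[-24,0,0]], dr=[[0,0,0],[0,0,0],[0,0,0],[0,0,0],[0,0,0],[0,0,0],[0,0,0],[0,0,0],[0,0,0],[0,0,0]])

```text
time: 20.85
position: [0.5494, -0.0245, 0.1321]
tool_rot: [1.847, -2.522, -0.009]
ft_force: [-2.7, -5.1, 2.5]
grip_width: 0.006
grip_force: 3.0
```

```bash
python3 -c "
from h import *
here();shot('scene','s11.png')"
```

```text
t 20.85 local [-145.8    1.9] z 132.1 yawy 89.94 F(local x,y,z) [-5.7  1.   2.5] grip 0.01
```

Call:
send_rows(xyz=[[-3,0,0],[-6,0,0],[-9,0,0],[-12,0,0],[-15,0,0],[-18,0,0],[-21,0,0],[-23,0,0],[-25,0,0],[-26,0,0]], dr=[[0,0,0],[0,0,0],[0,0,0],[0,0,0],[0,0,0],[0,0,0],[0,0,0],[0,0,0],[0,0,0],[0,0,0]])

```text
time: 21.73
position: [0.5574, 0.0011, 0.132]
tool_rot: [1.849, -2.522, -0.01]
ft_force: [-1.9, -4.5, 2.8]
grip_width: 0.003
grip_force: 2.9
```

```bash
python3 -c "
from h import *
here();shot('top','t12.png');shot('scene','s12.png')
for y in (-25,25): prof('s12.png','scene',y,.096,-110,-10,0,w=8);prof('s10.png','scene',y,.096,-130,-10,0,w=8)
"
```

```text
t 21.73 local [-118.9    2. ] z 132.0 yawy 89.99 F(local x,y,z) [-4.8  0.4  2.8] grip 0.00
s12.png scene at -25 z 0.096 [(-84.0, 4.8), (-45.0, -4.0), (-35.25, -3.5)]
s10.png scene at -25 z 0.096 [(-129.0, 4.3), (-86.75, -6.3), (-46.25, 2.9), (-35.25, -3.6)]
s12.png scene at 25 z 0.096 [(-83.75, 4.5), (-44.5, -3.4), (-35.5, -3.3)]
s10.png scene at 25 z 0.096 [(-87.5, -2.4), (-35.5, -3.4)]
```

Call:
send_rows(xyz=[[-1,0,0],[-2,0,0],[-3,0,0],[-4,0,0],[-5,0,0],[-6,0,0],[-7,0,0],[-8,0,0],[-9,0,0],[-10,0,0]], dr=[[0,0,0],[0,0,0],[0,0,0],[0,0,0],[0,0,0],[0,0,0],[0,0,0],[0,0,0],[0,0,0],[0,0,0]])

```text
time: 22.67
position: [0.5605, 0.0108, 0.1319]
tool_rot: [1.849, -2.523, -0.01]
ft_force: [-2.2, -6.3, 3.9]
grip_width: 0.005
grip_force: 2.9
```

Call:
send_rows(xyz=[[-0.2,0,0],[-0.4,0,0],[-0.6,0,0],[-0.8,0,0],[-1,0,0],[-1.2,0,0],[-1.4,0,0],[-1.6,0,0],[-1.8,0,0],[-2,0,0]], dr=[[0,0,0],[0,0,0],[0,0,0],[0,0,0],[0,0,0],[0,0,0],[0,0,0],[0,0,0],[0,0,0],[0,0,0]])

```text
time: 23.5
position: [0.5611, 0.0127, 0.132]
tool_rot: [1.85, -2.523, -0.01]
ft_force: [-3.5, -4.3, 2.3]
grip_width: 0.003
grip_force: 2.9
```

```bash
python3 -c "
from h import *
here();shot('scene','s13.png')
for y in (-25,25): prof('s13.png','scene',y,.096,-110,-10,0,w=8)
"
```

```text
t 23.50 local [-106.7    2. ] z 132.0 yawy 89.99 F(local x,y,z) [-5.1  2.   2.3] grip 0.00
s13.png scene at -25 z 0.096 [(-72.0, 4.6), (-36.5, -6.8)]
s13.png scene at 25 z 0.096 [(-72.0, 4.5), (-37.25, -5.5)]
```

About 2 mm left; fine steps.

Call:
send_rows(xyz=[[-0.2,0,0],[-0.4,0,0],[-0.6,0,0],[-0.8,0,0],[-1,0,0],[-1.2,0,0],[-1.4,0,0],[-1.6,0,0],[-1.8,0,0],[-2,0,0]], dr=[[0,0,0],[0,0,0],[0,0,0],[0,0,0],[0,0,0],[0,0,0],[0,0,0],[0,0,0],[0,0,0],[0,0,0]])

```text
time: 24.38
position: [0.5617, 0.0146, 0.1319]
tool_rot: [1.85, -2.523, -0.01]
ft_force: [-1.7, -3.3, 3.9]
grip_width: 0.011
grip_force: 2.9
```

```bash
python3 -c "
from h import *
here()"
```

```text
t 24.38 local [-104.7    2. ] z 131.9 yawy 90.00 F(local x,y,z) [-3.7  0.7  3.9] grip 0.01
```

Call:
send_rows(xyz=[[-0.15,0,0],[-0.3,0,0],[-0.45,0,0],[-0.6,0,0],[-0.75,0,0],[-0.9,0,0],[-1.05,0,0],[-1.2,0,0],[-1.35,0,0],[-1.5,0,0]], dr=[[0,0,0],[0,0,0],[0,0,0],[0,0,0],[0,0,0],[0,0,0],[0,0,0],[0,0,0],[0,0,0],[0,0,0]])

```text
time: 25.22
position: [0.5621, 0.0161, 0.1319]
tool_rot: [1.85, -2.523, -0.01]
ft_force: [-3.2, -4.1, 3.8]
grip_width: 0.002
grip_force: 2.9
```

```bash
python3 -c "
from h import *
here();shot('scene','s14.png')
for y in (-25,25): prof('s14.png','scene',y,.096,-110,-10,0,w=8)
"
```

```text
t 25.22 local [-103.2    2. ] z 131.9 yawy 90.00 F(local x,y,z) [-4.9  1.8  3.8] grip 0.00
s14.png scene at -25 z 0.096 [(-68.5, 5.0), (-36.5, -6.0)]
s14.png scene at 25 z 0.096 [(-68.5, 4.5), (-36.75, -5.7)]
```

Call:
send_rows(xyz=[[-0.15,0,0],[-0.3,0,0],[-0.45,0,0],[-0.6,0,0],[-0.75,0,0],[-0.9,0,0],[-1.05,0,0],[-1.2,0,0],[-1.35,0,0],[-1.5,0,0]], dr=[[0,0,0],[0,0,0],[0,0,0],[0,0,0],[0,0,0],[0,0,0],[0,0,0],[0,0,0],[0,0,0],[0,0,0]])

```text
time: 26.1
position: [0.5624, 0.0169, 0.1319]
tool_rot: [1.849, -2.522, -0.01]
ft_force: [-3.0, -6.1, 4.5]
grip_width: 0.01
grip_force: 3.6
```

```bash
python3 -c "
from h import *
here()"
```

```text
t 26.10 local [-102.3    2. ] z 131.9 yawy 89.98 F(local x,y,z) [-6.8  1.   4.5] grip 0.01
```

The jaw touches (stalling, 6.8 N). Build up squeeze.

Call:
send_rows(xyz=[[-0.2,0,0],[-0.4,0,0],[-0.6,0,0],[-0.8,0,0],[-1,0,0],[-1.2,0,0],[-1.4,0,0],[-1.5,0,0],[-1.5,0,0],[-1.5,0,0]], dr=[[0,0,0],[0,0,0],[0,0,0],[0,0,0],[0,0,0],[0,0,0],[0,0,0],[0,0,0],[0,0,0],[0,0,0]])

```text
time: 26.93
position: [0.5624, 0.017, 0.1318]
tool_rot: [1.846, -2.521, -0.008]
ft_force: [-4.2, -7.8, 5.3]
grip_width: 0.002
grip_force: 5.0
```

```bash
python3 -c "
from h import *
here()"
```

```text
t 26.93 local [-102.2    2. ] z 131.8 yawy 89.92 F(local x,y,z) [-8.7  1.6  5.3] grip 0.00
```

Call:
send_rows(xyz=[[-0.3,0,0],[-0.6,0,0],[-0.9,0,0],[-1.2,0,0],[-1.5,0,0],[-1.8,0,0],[-2.1,0,0],[-2.4,0,0],[-2.4,0,0],[-2.4,0,0]], dr=[[0,0,0],[0,0,0],[0,0,0],[0,0,0],[0,0,0],[0,0,0],[0,0,0],[0,0,0],[0,0,0],[0,0,0]])

```text
time: 27.77
position: [0.5625, 0.0171, 0.1317]
tool_rot: [1.842, -2.519, -0.006]
ft_force: [-7.1, -12.3, 8.1]
grip_width: 0.009
grip_force: 7.4
```

```bash
python3 -c "
from h import *
here()"
```

```text
t 27.77 local [-102.2    2. ] z 131.7 yawy 89.84 F(local x,y,z) [-13.9   3.1   8.1] grip 0.01
```

13.9 N at the handle (about 9 N at the blank). Release straight back, then lift away.

Call:
send_rows(xyz=[[1,0,0],[2,0,0],[3,0,0],[4,0,0],[6,0,0],[9,0,0],[13,0,0],[18,0,0],[24,0,0],[30,0,0]], dr=[[0,0,0],[0,0,0],[0,0,0],[0,0,0],[0,0,0],[0,0,0],[0,0,0],[0,0,0],[0,0,0],[0,0,0]])

```text
time: 28.6
position: [0.555, -0.0063, 0.1321]
tool_rot: [1.853, -2.523, -0.012]
ft_force: [-0.2, 0.5, -1.1]
grip_width: 0.005
grip_force: 0.0
```

Call:
send_rows(xyz=[[5,0,0],[10,0,-10],[20,0,-30],[40,0,-60],[70,0,-90],[100,0,-110],[130,0,-110],[130,0,-110],[130,0,-110],[130,0,-110]], dr=[[0,0,0],[0,0,0],[0,0,0],[0,0,0],[0,0,0],[0,0,0],[0,0,0],[0,0,0],[0,0,0],[0,0,0]])

```text
time: 29.43
position: [0.5282, -0.1253, 0.2394]
tool_rot: [1.834, -2.524, -0.015]
ft_force: [0.0, 0.5, 0.2]
grip_width: 0.004
grip_force: 0.0
```

```bash
python3 -c "
from h import *
here();shot('top','t15.png');shot('scene','s15.png')
prof('t15.png','top',15,.1,50,90);prof('s15.png','scene',15,.1,-90,-50);prof('s15.png','scene',84,.08,-90,-50,w=4)
for y in (-25,25): prof('s15.png','scene',y,.096,-110,-10,0,w=8)
a=cv2.imread('pics/t15.png')[125:205,260:370]; b=cv2.imread('pics/s15.png')[178:278,240:350]
cv2.imwrite('pics/c15.png',np.hstack([cv2.resize(a,(440,320),interpolation=cv2.INTER_CUBIC),cv2.resize(b,(352,320),interpolation=cv2.INTER_CUBIC)]))
"
```

```text
t 29.43 local [-248.3   -8.1] z 239.4 yawy 89.50 F(local x,y,z) [0.5 0.1 0.2] grip 0.00
t15.png top at 15 z 0.1 [(65.25, 5.0), (75.0, -3.9)]
s15.png scene at 15 z 0.1 [(-83.25, 2.5), (-64.0, -2.5)]
s15.png scene at 84 z 0.08 [(-74.25, 3.1), (-69.75, 3.9), (-58.75, -3.7), (-52.75, 3.3)]
s15.png scene at -25 z 0.096 [(-67.5, 4.7), (-36.5, -5.8)]
s15.png scene at 25 z 0.096 [(-67.75, 4.8), (-36.75, -5.6)]
```

View pics/c15.png

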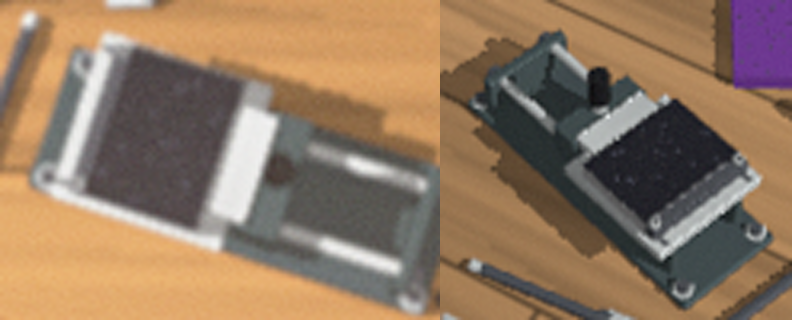

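The jaw nose (top crop ~(245,165)) lies flush on the blank, which is square between jaw and fence, central and unmoved; the robot is clear. Handing in.

```bash
python3 -c "
from bench import *
print(close_job())"
```

```text
the job is handed in; nothing more can be done
None
```

The blank is square against the fence, within about 0.5 mm of central along it, with no edge over the plate. The jaw was pushed to 13.9 N at the handle (about 9 N on the blank) and released; it stayed flush, but the retained squeeze was not measured directly. Job handed in at about 29 s.

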